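Wind the label press down onto a bottle with its crank

TASK

A freshly labelled bottle lies in the small label press. Fit the loose crank fully down onto the square end of the press screw, then wind it clockwise (seen from above) by its revolving handle, following the screw as it sinks so that the crank does not slip off, until the pad bears firmly on the label: the push at the handle, about 5.5 N while it runs free, should have risen to about 9 N. Stop there, since much more (about 12 N) would dent the bottle. Let go and leave the crank sitting on the shaft with the bottle clamped.

Things in the scene. Friction and masses are not known exactly. Their poses are not given: they have to be found in the camera images.
- crank_socket (a point): The crank: dark steel, black handle, loose, at first flat on the table, handle up; about 0.3 kg. This point: centre of the square socket's mouth, on the hub's underside. Crank axes: x from hub to handle, z up along socket and handle. Socket 15.2 mm square, sides along x and y, 20 mm deep, open only below.
- crank_hub (a point): Middle of the crank's hub, 26 mm above the socket mouth on the same axis. The hub is a block 26 x 26 mm, 40 mm high from its underside; its flats facing +y and -y are free for the fingers; the flat bar (20 mm wide, 10 mm thick, level with the underside) leaves it towards +x.
- handle_mid (a point): Middle of the crank's handle, 60 mm from the hub's axis: an upright round sleeve, 18 mm in diameter, 46 mm long, from 10.5 to 56.5 mm above the crank's underside (this point at 34.5 mm). It revolves freely on its pin, so a gripper holding it need not turn with it.
- shaft_shoulder (a point): Top of the round collar (25 mm in diameter) on the press screw, on its axis: the crank's underside rests here when fully down. Axes: those of the press, z up. Wound clockwise from above, screw and pad sink together 14 mm a turn, this point too; friction (0.33 N m, 5.5 N at the handle) holds the screw where it is left. The pad presses firmly 2 to 3.3 turns from the start.
- label_press: The fixed label press: grey base plate 150 x 220 x 16 mm, two steel columns, and over them a grey bridge, 146 x 44 mm, its top 202 mm above the table with bolt heads 5 mm higher, through which the screw runs. Origin: centre of the base's underside, below the screw's axis; x across the bottle (along the bridge), y along the bottle, z up.
- press_bottle: Blue plastic bottle, 74 mm in diameter and 213 mm long, with a paper label, lying loose in the felt-lined saddles of the press along its y, cap towards -y. Its axis is 61 mm above the table. Origin: a point on the skin of the bottle on the side away from the label, half-way along its length.
- press_pad: The press pad: a hollow rubber saddle, 46 mm long, under the yoke that slides on the two columns; it comes down on top of the bottle and gives a little under load. Its height above the bottle differs each time. Origin: on the screw's axis, well below the pad; z up.
- shaft_tip (a point): Top of the screw's square end, on its axis, 19 mm above the collar: 14 mm across the flats, its last 4 mm tapering to 10 mm. The angle of the square differs each time and is not given (the axes of this point are those of the press): see or feel it. The screw does not turn at a light touch.
Things that resemble listed ones, but are neither listed nor needed, are in the scene too. Of the things that look like the part that bears crank_socket, take the one that is farthest from the robot's base at the start.

How it is judged:
On the way, in this order (a step that is already met when the one before it is completed fails the run):
1. the crank is fully down on the square end of the screw (z of crank_socket in the frame of shaft_shoulder between -0.004 and 0.004 m and horizontal distance between crank_socket and shaft_shoulder below 0.004 m and angle between crank_socket's own z axis and vertical below 0.12 rad), for 0.2 s.
2. with the crank still fully on the shaft, the pad presses on the bottle (all of step 1 and contact force between press_bottle and press_pad above 50 N), for 0.2 s.
At the end, for the whole second after the job is handed in: the crank sits fully down and upright on the shaft (within 4 mm of the collar, tilted less than 0.12 rad), the pad presses on the bottle with 50 to 155 N, the bottle is at rest, and the crank is released (all of step 2 and contact force between press_bottle and press_pad below 155 N and linear speed of press_bottle below 0.01 m/s); the robot touches nothing.
It fails at once if the bottle is dented: the pad presses on it with over 170 N (contact force between press_bottle and press_pad above 170 N).
It also fails if it takes over 72 s, if anything falls off the work surface, if the arm or the gripper's body presses on something with over 40 N, if the wrist force passes 120 N, or if a joint passes its speed limit or range.

ROBOT

A 6-joint arm with a two-finger parallel gripper is mounted at the origin on a cart in front of the work surface, level with it; the furniture and walls round the work are solid. World frame = base frame: x ahead of the robot, y to its left, z up, the work surface at z = 0. Lengths are in m, angles in rad, forces in N, time in s.
With the tool pointing down it reaches from about 0.375 to 0.975 m from the base axis. Payload 3.8 kg.
Tool frame: the origin (TCP) lies at the very end of the fingers, on their centre line; the grasp point (between the pads) lies 19 mm behind it; z points along the fingers, y is the line along which they close (so a half turn about z gives the same grasp; the last joint's range is limited). The gripper opens to 85 mm and grips with 20 to 120 N. Pads are 22 mm wide; open, the fingers measure 114 mm over their backs; the gripper's body (76 mm by 85 mm) begins 54 mm behind the grasp point. The pads swing forward as they close: fully open they stand 13 mm farther back than shut.
Start: joints at [-1.372, 0.264, 1.604, -0, 1.274, -0.037], TCP at [0.158, -0.656, 0.231] pointing down, gripper open.
Joint ranges: [-2.63, 2.63], [-0.94, 2.18], [0.31, 2.57], [-1.31, 4.45], [0, 2.66], [-2.55, 2.55]. Speed limits (rad/s): [2.57, 2.57, 3.14, 3.14, 3.14, 3.14].

INTERFACE

Orientations are given as a unit quaternion [x, y, z, w].
In Python, from bench import arm gives the robot as it stands. The module is installed in compiled form; this text tells all that it offers.
- The arm moves only by the tool apply_moves, never from a script. Its argument "rows" is text: rows parted by semicolons, each of 7 numbers parted by spaces: the closure, from -1 (fully open) to 1 (shut), so that 0 is half open, then the shift along the tool's x, y, z in mm, then the turn, a rotation vector about the tool's x, y, z in degrees. In form: hand x y z rx ry rz; .... A call has 1 to 12 rows; each row is the pose to reach, as a shift and turn from the pose commanded when the call began, along the tool's axes at that moment; what a row does not reach only later rows make up. A row lasts 1/10 s, in which the tool goes at most 50 mm and 8.59 degrees, less where a joint would pass 70% of its speed; a pose out of reach is approached as far as the arm can. A call with a gripper value outside its range is refused whole. The fingers move at their own pace and stop on an object; "force" is the grip in N (left out, the last holds). Time passes only in rows, so rows that repeat a pose let the fingers close. It gives the time, the measured TCP pose, the force, the opening and the grip force at its end, in the units of the state.
- arm.read_state(): the state, without advancing time (a new reading comes with each control period).
- arm.snapshot(name): name is "scene" or "side" or "wrist"; returns the picture (384x512x3 uint8, blue, green, red); there is no depth.
- arm.get_calibration(name): a dict with "camera_matrix" (3x3 intrinsics, pixels), "k1" (the pictures are not rectified: a ray, as slopes to the right and down, at radius r is drawn at 1 + k1 r^2 times it, then the intrinsics apply), "R" (3x3) and "t" (3): a world point X has camera coordinates R X + t. Camera axes: x right, y down, z forward; pixel columns grow to the right and rows downward; lengths in m; the calibration is good to about 2 mm. A picture is of the moment at which its call begins: read the wrist's pose just before it. get_calibration takes no time and is no camera call; for the wrist camera it gives the pose at the moment of the call.
- arm.hand_in(): hands the job in; it is judged then, once.
Trained networks look in the newest picture that a camera, given by its name, has taken for a name from the list of things; names that differ only in an ending like _2 or _b are one class to them, and where a whole thing is asked for, a point or a joint stands for the part that bears it (a point fixed in the world has none). Each returns a list of dicts, best first, with "score" (0 to 1); they miss things now and then, are a little off and sometimes report something else, mostly with a low value. They report only what shows in the picture. A call takes as long as a camera call. They do not tell look-alikes from the thing itself.
- arm.outline_of(camera, name): "mask" (384x512 bool, what is visible of it) and "location" ([column, row] in pixels, amid what is visible of it).
- arm.place_of(camera, name): "location" ([column, row] in pixels: a listed point, or the origin of a listed thing).
The state is a dict: "time": time; "joint_pos": joint angles; "dq": joint speeds; "joint_efforts": joint torques, N m; "tcp_pos": TCP position; "eef_rot": TCP orientation; "wrist_force": force on the tool from outside, world axes, zero at the start; "ft_torque": the same for the moment, N m; "finger_gap": opening from 0.0 (shut) to 1.0 (fully open); "grasp_force": force on a finger pad.
Only numpy, scipy, OpenCV 4.12 (cv2) and the standard library are available. Lean on these libraries where they do the work, as an engineer would, in place of code of your own. Each camera call takes 0.05 s, during which the arm holds its last target. There are 200 camera calls.

## Working session

There is one attempt and no reset: what is moved stays moved. The work goes in short steps, Python scripts to look and compute and a tool call to move; the robot and the scene stay as the last step left them, time stands still between calls to the robot, and variables do not carry over. Pictures are saved under pics/ and viewed, at most 10 in all, crops included, and the job is handed in when it is done.

Besides the shell and the picture viewer there is one more tool, called after "Emit:" as name(argument=value, ...) on one line, values as JSON. apply_moves: Moves the arm, as the interface text tells. Its arguments: {"type":"object","properties":{"rows":{"type":"string"},"force":{"type":"number"}},"required":["rows"]}

```bash
mkdir -p pics
cat > h.py <<'E'
import numpy as np, cv2
from bench import arm
from scipy.spatial.transform import Rotation as Ro
def ray(cal,p):
    K=np.array(cal["camera_matrix"]);k=cal["k1"]
    d=np.array([(p[0]-K[0,2])/K[0,0],(p[1]-K[1,2])/K[1,1]]);u=d.copy()
    for _ in range(20): u=d/(1+k*(u@u))
    R=np.array(cal["R"]);t=np.array(cal["t"])
    return -R.T@t, R.T@np.array([u[0],u[1],1.])
def onz(cal,p,z):
    o,v=ray(cal,p); return o+v*(z-o[2])/v[2]
def proj(cal,X):
    c=np.array(cal["R"])@np.array(X)+np.array(cal["t"]);u=c[:2]/c[2];u=u*(1+cal["k1"]*(u@u))
    K=np.array(cal["camera_matrix"]);return np.array([K[0,0]*u[0]+K[0,2],K[1,1]*u[1]+K[1,2]])
def tri(a,b):
    # list of (cal,p)
    A=np.zeros((3,3));c=np.zeros(3)
    for cal,p in (a,b):
        o,v=ray(cal,p);v=v/np.linalg.norm(v);M=np.eye(3)-np.outer(v,v);A+=M;c+=M@o
    return np.linalg.solve(A,c)
E
python3 - <<'E'
from h import *
np.set_printoptions(precision=4,suppress=True)
ims={n:arm.snapshot(n) for n in("scene","side","wrist")}
cv2.imwrite("pics/a.png",cv2.resize(np.hstack([ims["scene"],ims["side"]]),(800,300),interpolation=cv2.INTER_AREA))
cv2.imwrite("pics/scene.png",ims["scene"]);cv2.imwrite("pics/side.png",ims["side"])
for n in("scene","side"):
    cal=arm.get_calibration(n);print(n,-np.array(cal["R"]).T@cal["t"],cal["camera_matrix"][0])
    for q in("crank_socket","crank_hub","handle_mid","shaft_shoulder","shaft_tip","label_press"):
        for d in arm.place_of(n,q)[:4]:
            print(n,q,round(d["score"],2),np.round(d["location"],1), onz(cal,d["location"],{"crank_socket":0,"crank_hub":.026,"handle_mid":.0345}.get(q,0.2)))
E
```

```text
scene [-0.4124 -0.7837  0.6831] [430.5652   0.     252.121 ]
scene crank_socket 0.78 [274.4 244.7] [ 0.4588 -0.3053  0.    ]
scene crank_socket 0.56 [204.4 277.2] [ 0.2446 -0.2274  0.    ]
scene crank_socket 0.41 [238.6 198.3] [ 0.6311 -0.0705  0.    ]
scene crank_hub 0.97 [273.3 238.6] [ 0.4494 -0.3066  0.026 ]
scene crank_hub 0.57 [203.  263.2] [ 0.261  -0.2119  0.026 ]
scene handle_mid 0.61 [296.6 230.3] [ 0.5083 -0.3472  0.0345]
scene handle_mid 0.61 [223.3 252.6] [ 0.3149 -0.2359  0.0345]
scene handle_mid 0.58 [238.3 203.6] [ 0.5492 -0.125   0.0345]
scene shaft_shoulder 0.97 [243.6 134.1] [ 0.7004 -0.0481  0.2   ]
scene shaft_tip 0.82 [240.4 126.9] [0.7544 0.0003 0.2   ]
scene label_press 0.68 [240.4 201.9] [ 0.3132 -0.2927  0.2   ]
side [ 0.4517 -0.9151  0.7458] [415.9655   0.     256.8491]
side crank_socket 0.84 [179.  236.1] [ 0.2597 -0.2205 -0.    ]
side crank_socket 0.55 [260.4 266.8] [ 0.4578 -0.3181  0.    ]
side crank_hub 0.95 [259.8 258.5] [ 0.4566 -0.3154  0.026 ]
side handle_mid 0.88 [199.5 232.2] [ 0.3157 -0.2406  0.0345]
side handle_mid 0.65 [285.8 266.8] [ 0.5125 -0.3468  0.0345]
side shaft_shoulder 0.73 [320.6 124.9] [ 0.6115 -0.0403  0.2   ]
side shaft_tip 0.92 [320.9 122. ] [ 0.6141 -0.0267  0.2   ]
side shaft_tip 0.34 [310.1 201.7] [ 0.5553 -0.3198  0.2   ]
side label_press 0.73 [309.6 205. ] [ 0.5534 -0.3292  0.2   ]
side label_press 0.16 [256.8 256.5] [ 0.4504 -0.4558  0.2   ]
```

View pics/scene.png

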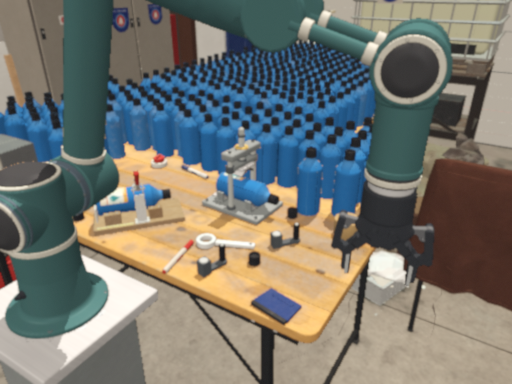

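View pics/side.png

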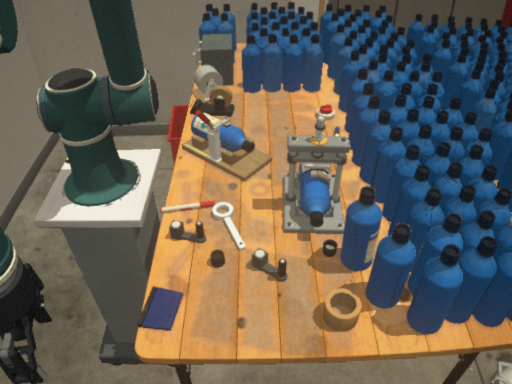

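Candidates for the crank: A at side (262,262) / scene (277,240), about 0.55 m out. B at side (180,232) / scene (207,265), about 0.34 m out. The ring spanner at side (224,212) is not a crank. Of the two cranks I choose A, the farther. The press is at side (316,185), with its screw top near (321,123).

Run:
```python
from h import *
np.set_printoptions(precision=4,suppress=True)
s=arm.get_calibration("scene");d=arm.get_calibration("side")
for n,a,b in(("hub",(273.3,238.6),(259.8,258.5)),("handle",(296.6,230.3),(285.8,266.8)),("sock",(274.4,244.7),(260.4,266.8)),("should",(243.6,134.1),(320.6,124.9)),("tip",(240.4,126.9),(320.9,122)),("press",(240.4,201.9),(309.6,205))):
    print(n,tri((s,a),(d,b)))
st=arm.read_state();print(st["tcp_pos"],st["eef_rot"],Ro.from_quat(st["eef_rot"]).as_matrix())
w=arm.get_calibration("wrist");print(-np.array(w["R"]).T@w["t"],w["R"],w["camera_matrix"])
im=cv2.imread("pics/side.png");sc=cv2.imread("pics/scene.png")
c=[cv2.resize(x,(400,300),interpolation=cv2.INTER_CUBIC) for x in(im[230:290,220:300],im[95:155,280:360],sc[215:275,240:320],sc[110:170,200:280])]
cv2.imwrite("pics/crop.png",np.vstack([np.hstack(c[:2]),np.hstack(c[2:])]))
```

```text
hub [ 0.4569 -0.3047  0.0181]
handle [ 0.5127 -0.3449  0.0316]
sock [ 0.4582 -0.3094 -0.0029]
should [ 0.5979 -0.1152  0.2454]
tip [ 0.5985 -0.1082  0.2585]
press [ 0.5905 -0.1109  0.0087]
[ 0.1577 -0.6563  0.2314] [0.9931 0.1176 0.     0.0001] [[ 0.9723  0.2336  0.    ]
 [ 0.2336 -0.9723 -0.0001]
 [ 0.      0.0001 -1.    ]]
[ 0.2385 -0.6375  0.3732] [[ 0.2334 -0.9724  0.0005]
 [-0.9206 -0.2208  0.3221]
 [-0.3131 -0.0756 -0.9467]] [[274.1072   0.     252.9513]
 [  0.     274.1072 193.1062]
 [  0.       0.       1.    ]]
```

View pics/crop.png

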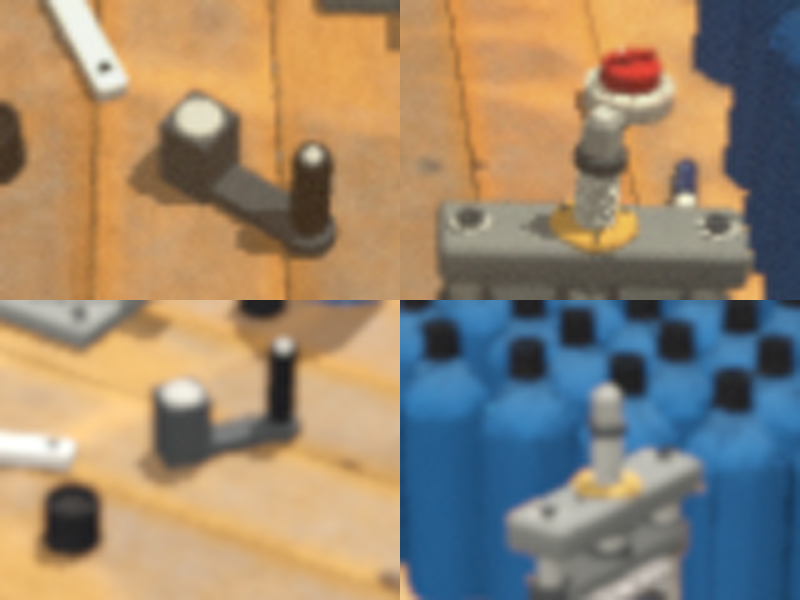

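The crop confirms crank A: dark hub at side (260,256), black handle at (283,265), lying handle up. The screw end shows a collar and a bare square at side (321,123). I'll look at the shaft from above first, since the crank will block that view later.

Emit:
apply_moves(rows="-1 0 0 -60 0 0 0;-1 555 -426 -120 0 0 0;-1 555 -426 -120 0 0 0;-1 555 -426 -120 0 0 0;-1 555 -426 -120 0 0 0;-1 555 -426 -120 0 0 0;-1 555 -426 -120 0 0 0;-1 555 -426 -120 0 0 0;-1 555 -426 -120 0 0 0;-1 555 -426 -120 0 0 0;-1 555 -426 -120 0 0 0;-1 555 -426 -120 0 0 0")

```text
time: 1.95
tcp_pos: [0.5029, -0.2291, 0.3367]
eef_rot: [0.993, 0.118, 0.0, 0.0]
wrist_force: [1.4, -0.5, 0.1]
finger_gap: 0.999
grasp_force: 0.0
```

Emit:
apply_moves(rows="-1 118 -90 -12 0 0 0;-1 118 -90 -12 0 0 0;-1 118 -90 -12 0 0 0;-1 118 -90 -12 0 0 0;-1 118 -90 -12 0 0 0")

```text
time: 2.45
tcp_pos: [0.596, -0.1148, 0.3479]
eef_rot: [0.993, 0.119, -0.0, 0.0]
wrist_force: [-0.8, -1.0, -0.4]
finger_gap: 0.998
grasp_force: 0.0
```

Run:
```python
from h import *
np.set_printoptions(precision=4,suppress=True)
s=arm.read_state();w=arm.get_calibration("wrist");im=arm.snapshot("wrist")
print(s["tcp_pos"],s["wrist_force"])
c=None
for n,z in(("shaft_tip",.2625),("shaft_shoulder",.2435),("label_press",0)):
    for d in arm.place_of("wrist",n)[:2]:
        print(n,d["score"],np.round(d["location"],1),onz(w,d["location"],z))
        if n=="shaft_tip" and c is None:c=np.array(d["location"])
if c is None: c=np.array([256,192])
x,y=int(c[0]),int(c[1]);y0=max(0,y-35);x0=max(0,x-45)
cr=im[y0:y0+70,x0:x0+90];print(x0,y0)
a=cv2.resize(cr,None,fx=5.5,fy=5.5,interpolation=cv2.INTER_CUBIC)
cv2.imwrite("pics/w1.png",np.hstack([cv2.resize(im,(304,228)),np.zeros((228,1,3),np.uint8)]) if 0 else a)
cv2.imwrite("pics/w1full.png",im)
```

```text
[ 0.596  -0.1148  0.3479] [-0.7545 -0.9899 -0.3634]
shaft_tip 0.86 [244.5 197.6] [ 0.5958 -0.1079  0.2625]
shaft_shoulder 0.65 [244.5 186.3] [ 0.6    -0.1064  0.2435]
shaft_shoulder 0.62 [338.1 242.2] [ 0.5646 -0.2119  0.2435]
label_press 0.92 [248.  143.7] [ 0.6028 -0.105   0.    ]
199 162
```

View pics/w1.png

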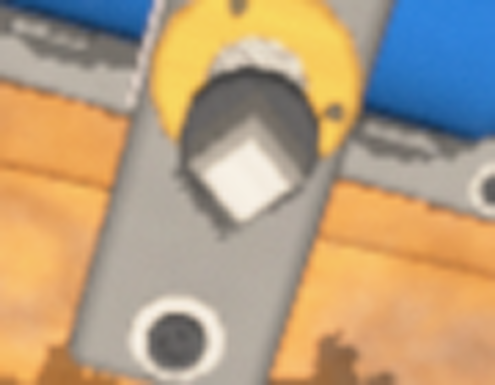

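The view shows the square's top face around crop (244,180), corners near (250,133), (298,180), (242,228) and (190,168), with the collar round it. Next I'll measure its centre and angle.

Run:
```python
from h import *
np.set_printoptions(precision=4,suppress=True)
w=arm.get_calibration("wrist");im=cv2.imread("pics/w1full.png")
g=cv2.resize(im[162:232,199:289],None,fx=8,fy=8,interpolation=cv2.INTER_CUBIC)
gr=g.min(axis=2)
for th in(170,185,200):
    n,l,st,ce=cv2.connectedComponentsWithStats((gr>th).astype(np.uint8))
    k=l[int(180/5.5*8),int(244/5.5*8)]
    if k==0: print(th,"none");continue
    ct=max(cv2.findContours((l==k).astype(np.uint8),0,cv2.CHAIN_APPROX_NONE)[0],key=cv2.contourArea)[:,0]
    P=np.array([onz(w,((p[0]+.5)/8-.5+199,(p[1]+.5)/8-.5+162),.2625)[:2] for p in ct])*1000
    print(th,st[k],cv2.minAreaRect(P.astype(np.float32)))
# bridge direction for press yaw: also side/scene shaft tip refine
```

```text
170 [ 295  199  127  122 9117] ((597.5862426757812, -108.36504364013672), (11.299917221069336, 11.010869026184082), 51.68061828613281)
185 [ 298  203  121  115 8066] ((597.43408203125, -108.42179870605469), (10.56350326538086, 10.347119331359863), 50.89482116699219)
200 [ 301  207  114  109 7151] ((597.4110717773438, -108.38399505615234), (9.896125793457031, 9.772104263305664), 51.79669189453125)
```

Emit:
apply_moves(rows="-1 -45 38 20 0 0 8;-1 -90 77 40 0 0 16;-1 -135 115 70 0 0 24;-1 -180 154 100 0 0 32;-1 -180 154 150 0 0 40;-1 -180 154 178 0 0 49.5;-1 -180 154 178 0 0 49.5;-1 -180 154 178 0 0 49.5")

```text
time: 3.45
tcp_pos: [0.4536, -0.3073, 0.1672]
eef_rot: [0.951, -0.309, -0.003, -0.001]
wrist_force: [0.4, -0.6, -0.0]
finger_gap: 0.997
grasp_force: 0.0
```

Run:
```python
from h import *
np.set_printoptions(precision=4,suppress=True)
s=arm.read_state();w=arm.get_calibration("wrist");im=arm.snapshot("wrist")
R=Ro.from_quat(s["eef_rot"]).as_matrix()
print(s["tcp_pos"],np.degrees(np.arctan2(R[1,0],R[0,0])))
for n,z in(("crank_socket",0),("crank_hub",.026),("handle_mid",.0345)):
    for d in arm.place_of("wrist",n)[:2]:
        print(n,d["score"],np.round(d["location"],1),onz(w,d["location"],z))
for z,xy in((.04,(.457,-.307)),): print(proj(w,[*xy,z]))
cv2.imwrite("pics/w2.png",im)
```

```text
[ 0.4536 -0.3073  0.1672] -36.00872861053167
crank_socket 0.72 [285.5 319.2] [ 0.2541 -0.2199  0.    ]
crank_socket 0.6 [255.8 166.7] [ 0.4592 -0.3158  0.    ]
crank_hub 0.95 [283.2 332.7] [ 0.2594 -0.2164  0.026 ]
crank_hub 0.57 [256.2 176.7] [ 0.4553 -0.3132  0.026 ]
handle_mid 0.74 [254.7 123. ] [ 0.5021 -0.3451  0.0345]
handle_mid 0.68 [266.1 302.7] [ 0.3196 -0.2303  0.0345]
[250.436  182.5601]
```

View pics/w2.png

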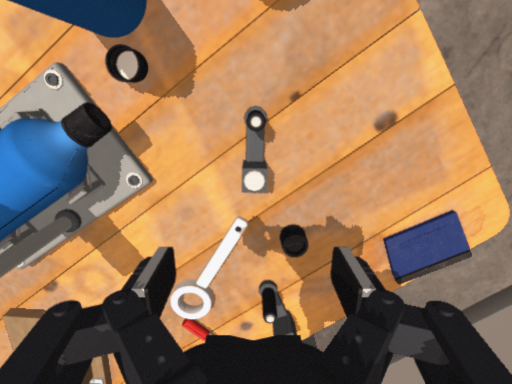

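The wrist view shows crank A's bright hub top at (254,181) and its handle top at (256,121). The other crank is at (280,310), beyond the fingers.

Run:
```python
from h import *
np.set_printoptions(precision=4,suppress=True)
w=arm.get_calibration("wrist");im=cv2.imread("pics/w2.png");g=im.min(axis=2)
r=[]
for (x,y),z in(((254,181),.040),((256,121),.0575)):
    n,l,st,ce=cv2.connectedComponentsWithStats((g>150).astype(np.uint8));k=l[y,x];print(k,st[k],ce[k]);r.append(onz(w,ce[k],z));print(r[-1])
d=r[1]-r[0];print(np.linalg.norm(d[:2]),np.degrees(np.arctan2(d[1],d[0])))
s=arm.read_state();R=Ro.from_quat(s["eef_rot"]).as_matrix();print("shift tool",R.T@(np.array([*r[0][:2],.009])-s["tcp_pos"])*1000, R[:,2])
```

```text
5 [244 171  21  20 323] [253.9381 180.4861]
[ 0.4617 -0.3121  0.04  ]
3 [251 117  10  10  79] [255.5316 121.3544]
[ 0.5104 -0.3489  0.0575]
0.06105050686382337 -37.11411578501517
shift tool [  3.6868   1.477  164.1237] [ 0.0042 -0.0027 -1.    ]
```

The last image was taken while the arm was still settling, so I'll measure again now that it has stopped.

```bash
cat >> h.py <<'E'
def settled():
    for _ in range(4): im=arm.snapshot("wrist")
    s=arm.read_state();w=arm.get_calibration("wrist");return arm.snapshot("wrist"),s,w
def yaw(s):
    R=Ro.from_quat(s["eef_rot"]).as_matrix();return np.degrees(np.arctan2(R[1,0],R[0,0]))
E
python3 - <<'E'
from h import *
np.set_printoptions(precision=4,suppress=True)
im,s,w=settled();g=im.min(axis=2);print(s["tcp_pos"],s["dq"])
r=[]
n,l,st,ce=cv2.connectedComponentsWithStats((g>150).astype(np.uint8))
for X,z in(((.4585,-.309,.04),.040),((.508,-.346,.0575),.0575)):
    p=proj(w,X);k=min((k for k in range(1,n) if st[k][4]>30),key=lambda k:np.hypot(*(ce[k]-p)));print(st[k],ce[k],p);r.append(onz(w,ce[k],z));print(r[-1])
d=r[1]-r[0];print(np.linalg.norm(d[:2]),np.degrees(np.arctan2(d[1],d[0])),yaw(s))
R=Ro.from_quat(s["eef_rot"]).as_matrix();print("shift tool",R.T@(np.array([*r[0][:2],.009])-s["tcp_pos"])*1000, R[:,2])
E
```

```text
[ 0.4581 -0.3077  0.1719] [-0.0049  0.0051  0.0129 -0.0001 -0.0018  0.0026]
[246 174  21  20 315] [255.9556 183.8381] [253.319  183.6939]
[ 0.4568 -0.3111  0.04  ]
[254 122   9  10  74] [258.0811 126.4054] [254.4183 124.166 ]
[ 0.5044 -0.3475  0.0575]
0.05997691732498707 -37.3764672786643 -35.88573585101271
shift tool [  0.4948   3.5891 162.8675] [ 0.0025 -0.0017 -1.    ]
```

Emit:
apply_moves(rows="-0.4 0.5 3.5 30 0 0 1.5;-0.4 0.5 3.5 80 0 0 1.5;-0.4 0.5 3.5 120 0 0 1.5;-0.4 0.5 3.5 150 0 0 1.5;-0.4 0.5 3.5 162 0 0 1.5;-0.4 0.5 3.5 162 0 0 1.5;-0.4 0.5 3.5 162 0 0 1.5;1 0.5 3.5 162 0 0 1.5;1 0.5 3.5 162 0 0 1.5;1 0.5 3.5 162 0 0 1.5;1 0.5 3.5 162 0 0 1.5;1 0.5 3.5 162 0 0 1.5", force=50)

```text
time: 5.1
tcp_pos: [0.4565, -0.3117, 0.0101]
eef_rot: [0.947, -0.321, 0.002, 0.0]
wrist_force: [-0.4, 1.0, 6.3]
finger_gap: 0.294
grasp_force: 50.2
```

Emit:
apply_moves(rows="1 0 0 -20 0 0 0;1 0 0 -70 0 0 0;1 0 0 -120 0 0 0;1 0 0 -170 0 0 0;1 0 0 -220 0 0 0;1 -3 -40 -250 0 0 0;1 -6 -80 -280 0 0 0.5;1 -10 -120 -290 0 0 1;1 -11 -155 -290 0 0 1;1 -11 -167 -290 0 0 1;1 -11 -167 -290 0 0 1;1 -11 -167 -290 0 0 1")

```text
time: 6.3
tcp_pos: [0.5469, -0.1719, 0.2971]
eef_rot: [0.944, -0.329, -0.001, 0.001]
wrist_force: [-0.1, -0.9, -3.5]
finger_gap: 0.297
grasp_force: 50.3
```

Run:
```python
from h import *
np.set_printoptions(precision=4,suppress=True)
im,s,w=settled();print(s["tcp_pos"],s["wrist_force"],s["finger_gap"],yaw(s))
p=proj(w,[.5975,-.108,.2625]);print(p)
for n in("shaft_tip","shaft_shoulder","crank_hub"):
    for d in arm.place_of("wrist",n)[:2]: print(n,d["score"],d["location"],onz(w,d["location"],.2625))
x0,y0=int(p[0])-45,int(p[1])-35;x0=max(0,x0);y0=max(0,y0)
g8=cv2.resize(im[y0:y0+70,x0:x0+90],None,fx=8,fy=8,interpolation=cv2.INTER_CUBIC);gr=g8.min(axis=2)
for th in(170,185,200):
  n,l,st,ce=cv2.connectedComponentsWithStats((gr>th).astype(np.uint8))
  for k in range(1,n):
    if not 3000<st[k][4]<40000: continue
    ct=max(cv2.findContours((l==k).astype(np.uint8),0,cv2.CHAIN_APPROX_NONE)[0],key=cv2.contourArea)[:,0]
    P=np.array([onz(w,((q[0]+.5)/8-.5+x0,(q[1]+.5)/8-.5+y0),.2625)[:2] for q in ct])*1000
    print(th,st[k],cv2.minAreaRect(P.astype(np.float32)))
cv2.imwrite("pics/w3.png",np.hstack([cv2.resize(im,(480,360)),cv2.resize(g8,(320,360))]));cv2.imwrite("pics/w3full.png",im)
```

```text
[ 0.5471 -0.1726  0.2977] [-0.6679 -0.6688 -2.547 ] 0.2964139821945883 -38.58810640744307
[137.2755 225.2664]
shaft_tip 0.66 [254.8, 261.0] [ 0.5223 -0.1552  0.2625]
shaft_shoulder 0.82 [145.9, 212.8] [ 0.6004 -0.1198  0.2625]
shaft_shoulder 0.29 [256.0, 261.9] [ 0.5212 -0.1554  0.2625]
crank_hub 0.97 [254.0, 261.6] [ 0.5223 -0.1544  0.2625]
crank_hub 0.58 [373.2, 270.7] [ 0.4594 -0.2199  0.2625]
170 [ 444    0  135   69 5308] ((606.25, -135.3948974609375), (5.658186912536621, 12.38914966583252), 1.8556362390518188)
170 [  287   204   128   138 14857] ((599.0264892578125, -107.8265151977539), (11.046431541442871, 13.179337501525879), 48.60914993286133)
170 [  562   235   158   205 14705] ((577.752685546875, -127.8778305053711), (11.094502449035645, 23.042455673217773), 85.74095916748047)
185 [ 447    0  128   68 4167] ((606.2921752929688, -135.2342529296875), (5.190917015075684, 11.40186595916748), 1.9874439239501953)
185 [  288   230   125   111 12008] ((598.385986328125, -106.98728942871094), (10.13775634765625, 10.751532554626465), 50.37338638305664)
200 [  290   233   121   106 11009] ((598.3736572265625, -106.93344116210938), (9.851901054382324, 10.24012279510498), 50.08951187133789)
```

View pics/w3.png

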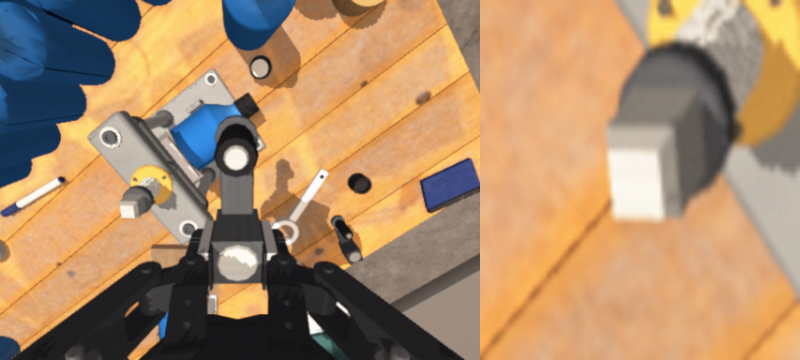

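The wrist view shows the square end at (137,224) and the crank in the grip with the bar pointing away. I'll triangulate the tip with the side and scene views to get its height.

Run:
```python
from h import *
np.set_printoptions(precision=4,suppress=True)
w=arm.get_calibration("wrist");d=arm.get_calibration("side");c=arm.get_calibration("scene")
pw=proj(w,[.5984,-.107,.2625]);print(pw)
print(tri((w,pw),(d,(320.8,118.6))),tri((w,pw),(c,(241,127.5))),tri((c,(241,127.5)),(d,(320.8,118.6))))
for z in(.255,.26,.265,.27):
    X=onz(w,pw,z);print(z,X,proj(d,X),proj(c,X))
s=arm.read_state();R=Ro.from_quat(s["eef_rot"]).as_matrix()
# hub top in wrist image vs expected
im=cv2.imread("pics/w3full.png");g=im.min(axis=2);n,l,st,ce=cv2.connectedComponentsWithStats((g>150).astype(np.uint8))
e=s["tcp_pos"]+np.array([0,0,.030]);pe=proj(w,e);k=min((k for k in range(1,n) if st[k][4]>100),key=lambda k:np.hypot(*(ce[k]-pe)))
print("hub seen",ce[k],st[k],"exp",pe,onz(w,ce[k],e[2])-e)
for z in(.258,.2625,.267):
    print(z,R.T@(onz(w,pw,z)-s["tcp_pos"])*1000)
```

```text
[136.6206 224.994 ]
[ 0.5985 -0.1033  0.2564] [ 0.5983 -0.107   0.263 ] [ 0.598  -0.1079  0.2614]
0.255 [ 0.5978 -0.102   0.255 ] [320.1385 118.724 ] [239.6495 129.905 ]
0.26 [ 0.5982 -0.1053  0.26  ] [320.6865 117.5759] [240.627  128.4511]
0.265 [ 0.5986 -0.1087  0.265 ] [321.2408 116.4143] [241.6101 126.9887]
0.27 [ 0.599 -0.112  0.27 ] [321.8016 115.2388] [242.5988 125.5179]
hub seen [253.2657 279.9056] [ 233  261   42   38 1208] exp [252.2627 281.7516] [ 0.0005 -0.001   0.    ]
0.258 [ -2.9943 -84.7531  40.0241]
0.2625 [ -0.8566 -82.6484  35.5242]
0.267 [  1.2811 -80.5437  31.0243]
```

Emit:
apply_moves(rows="1 -1 -40 0 0 0 0.3;1 -2 -70 0 0 0 0.7;1 -2 -83 0 0 0 0.7;1 -2 -83 5 0 0 0.7;1 -2 -83 10 0 0 0.7;1 -2 -83 15 0 0 0.7;1 -2 -83 18 0 0 0.7;1 -2 -83 18 0 0 0.7;1 -2 -83 18 0 0 0.7")

```text
time: 7.6
tcp_pos: [0.5977, -0.1058, 0.28]
eef_rot: [0.942, -0.336, -0.0, 0.0]
wrist_force: [-0.5, -0.2, -3.0]
finger_gap: 0.295
grasp_force: 50.8
```

Run:
```python
from h import *
np.set_printoptions(precision=4,suppress=True)
a=arm.snapshot("side");b=arm.snapshot("scene");s=arm.read_state();print(s["tcp_pos"],s["wrist_force"],yaw(s))
X=s["tcp_pos"]-np.array([0,0,.02]);c=[]
for n,i in(("side",a),("scene",b)):
    p=proj(arm.get_calibration(n),X).astype(int);x,y=max(0,p[0]-40),max(0,p[1]-40);print(x,y);c.append(cv2.resize(i[y:y+80,x:x+80],(400,400),interpolation=cv2.INTER_CUBIC))
cv2.imwrite("pics/f1.png",np.hstack(c))
```

```text
[ 0.598  -0.1057  0.2804] [ 0.0841 -0.5933 -3.0707] -39.21336322883749
280 77
200 88
```

View pics/f1.png

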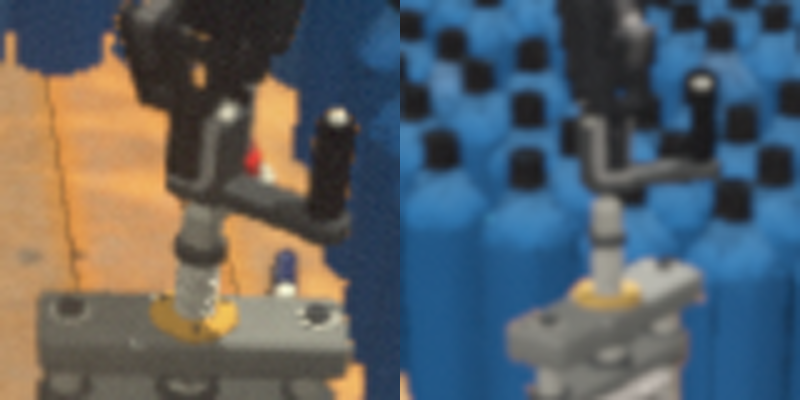

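The hub is centred just above the square end in both views (side panel (205,205), scene panel (605,195)). I'll descend gently.

Emit:
apply_moves(rows="1 0 0 3 0 0 0;1 0 0 6 0 0 0;1 0 0 8 0 0 0;1 0 0 9.5 0 0 0;1 0 0 11 0 0 0;1 0 0 12 0 0 0;1 0 0 12 0 0 0")

```text
time: 8.4
tcp_pos: [0.5982, -0.1054, 0.268]
eef_rot: [0.942, -0.335, 0.0, 0.0]
wrist_force: [0.8, -0.5, -3.3]
finger_gap: 0.298
grasp_force: 50.7
```

Emit:
apply_moves(rows="1 0 0 1 0 0 0;1 0 0 2 0 0 0;1 0 0 3 0 0 0;1 0 0 4 0 0 0;1 0 0 5 0 0 0;1 0 0 5 0 0 0")

```text
time: 9.0
tcp_pos: [0.5982, -0.1054, 0.263]
eef_rot: [0.942, -0.335, 0.0, 0.0]
wrist_force: [1.9, -2.1, -2.3]
finger_gap: 0.299
grasp_force: 50.8
```

Emit:
apply_moves(rows="1 0.5 0 0.5 0 0 0;1 0.7 0 1.5 0 0 0;1 0.7 0 2.5 0 0 0;1 0.7 0 3.5 0 0 0;1 0.7 0 4.5 0 0 0;1 0.7 0 4.5 0 0 0")

```text
time: 9.6
tcp_pos: [0.5982, -0.1057, 0.2581]
eef_rot: [0.942, -0.335, -0.0, 0.0]
wrist_force: [-0.2, 0.3, -3.6]
finger_gap: 0.294
grasp_force: 50.8
```

Emit:
apply_moves(rows="1 0 0 1.5 0 0 0;1 0 0 3 0 0 0;1 0 0 4 0 0 0;1 0 0 5 0 0 0;1 0 0 6 0 0 0;1 0 0 6 0 0 0")

```text
time: 10.2
tcp_pos: [0.5985, -0.1058, 0.2537]
eef_rot: [0.942, -0.335, 0.0, -0.0]
wrist_force: [-3.2, 1.0, 3.0]
finger_gap: 0.293
grasp_force: 51.6
```

Emit:
apply_moves(rows="1 -0.3 0 1 0 0 0;1 -0.3 0 2 0 0 0;1 -0.3 0 2 0 0 0")

```text
time: 10.5
tcp_pos: [0.5985, -0.1057, 0.2536]
eef_rot: [0.942, -0.335, 0.001, 0.0]
wrist_force: [-5.9, 2.0, 10.7]
finger_gap: 0.293
grasp_force: 52.6
```

Run:
```python
from h import *
np.set_printoptions(precision=4,suppress=True)
a=arm.snapshot("side");b=arm.snapshot("scene");s=arm.read_state();print(s["tcp_pos"],s["wrist_force"],s["ft_torque"],yaw(s))
c=[cv2.resize(i[y:y+80,x:x+80],(400,400),interpolation=cv2.INTER_CUBIC) for i,x,y in((a,280,77),(b,200,88))]
cv2.imwrite("pics/f2.png",np.hstack(c))
```

```text
[ 0.5985 -0.1058  0.2536] [-5.8215  1.5093 10.3269] [ 0.1681  1.1297 -0.0078] -39.18638859562743
```

View pics/f2.png

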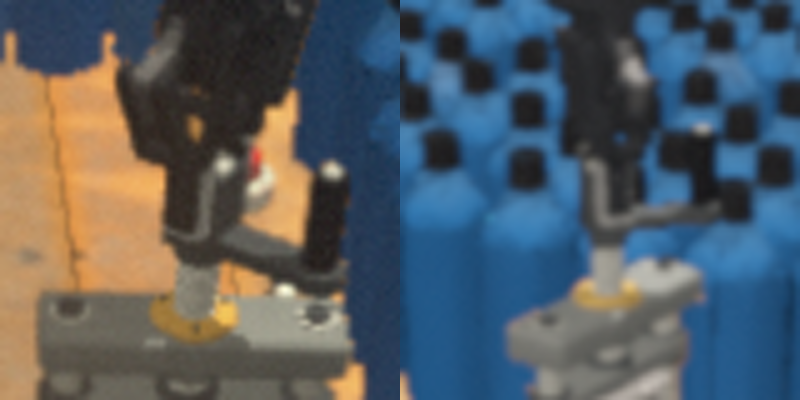

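Seated: the collar is hidden under the hub in the side panel at (205,255), and the tool stopped at 0.2536 m, which matches the 0.2625 m tip. Next I release the hub and take the handle.

Emit:
apply_moves(rows="1 0 0 -2 0 0 0;0 0 0 -3 0 0 0;0 0 0 -3 0 0 0;0 0 0 -3 0 0 0;0 0 0 -20 0 0 0;0 0 0 -50 0 0 0;0 20 0 -68 0 0 0;0 60 0 -68 0 0 0;0 60 0 -68 0 0 0", force=60)

```text
time: 11.5
tcp_pos: [0.6476, -0.1461, 0.3181]
eef_rot: [0.942, -0.336, 0.001, 0.0]
wrist_force: [-0.1, 0.4, -0.8]
finger_gap: 0.503
grasp_force: 0.0
```

Run:
```python
from h import *
np.set_printoptions(precision=4,suppress=True)
im,s,w=settled();print(s["tcp_pos"],s["wrist_force"],s["finger_gap"],yaw(s))
g=im.min(axis=2);n,l,st,ce=cv2.connectedComponentsWithStats((g>140).astype(np.uint8));r=[]
for X in((.5985,-.1057,.2836),(.645,-.1436,.3011)):
    p=proj(w,X);print(p)
    for k in sorted((k for k in range(1,n) if 25<st[k][4]<3000),key=lambda k:np.hypot(*(ce[k]-p)))[:2]: print(st[k],ce[k],onz(w,ce[k],X[2]))
a=arm.snapshot("side")
cv2.imwrite("pics/g1.png",np.hstack([cv2.resize(im,(440,330)),cv2.resize(a[70:160,270:370],(360,330))]))
```

```text
[ 0.6441 -0.143   0.3176] [-0.3357 -0.4102 -0.4   ] 0.49865617123296546 -39.188332344715135
[252.3275 293.6663]
[238 281  28  24 509] [252.0904 292.167 ] [ 0.5997 -0.1064  0.2836]
[270 271  23  23 315] [278.327  281.7429] [ 0.5945 -0.128   0.2836]
[252.1955 235.0021]
[245 221  15  14 155] [252.0581 227.1935] [ 0.6494 -0.147   0.3011]
[265 208  18  23 179] [272.8547 219.3184] [ 0.6453 -0.1607  0.3011]
```

View pics/g1.png

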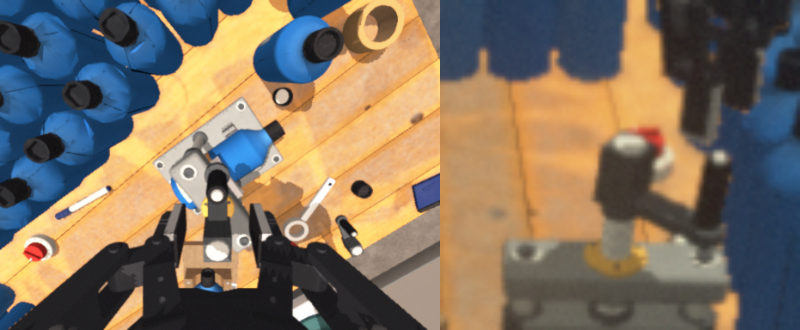

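Crank is on the shaft, hub top at full-frame (252,292), handle top at (252,227), the fingers straddling it. I'll go down and grip the handle.

Emit:
apply_moves(rows="0 1 0 20 0 0 0;0 1 0 40 0 0 0;0 1 0 52 0 0 0;0 1 0 52 0 0 0;1 1 0 52 0 0 0;1 1 0 52 0 0 0;1 1 0 52 0 0 0;1 1 0 52 0 0 0", force=60)

```text
time: 12.6
tcp_pos: [0.6462, -0.1442, 0.2678]
eef_rot: [0.942, -0.335, 0.001, -0.0]
wrist_force: [-0.8, 0.8, 2.4]
finger_gap: 0.192
grasp_force: 58.5
```

Emit:
apply_moves(rows="1 -2.1 15.7 0.6 0 0 0;1 -8.1 30.3 1.2 0 0 0;1 -17.7 42.8 1.8 0 0 0;1 -30.3 52.4 2.3 0 0 0;1 -44.8 58.4 2.9 0 0 0;1 -60.5 60.5 3.5 0 0 0;1 -76.2 58.4 4.1 0 0 0;1 -90.8 52.4 4.7 0 0 0;1 -103.3 42.8 5.3 0 0 0;1 -112.9 30.3 5.8 0 0 0;1 -118.9 15.7 6.4 0 0 0;1 -121 0 7 0 0 0")

```text
time: 13.8
tcp_pos: [0.5499, -0.0687, 0.2634]
eef_rot: [0.942, -0.336, 0.0, 0.001]
wrist_force: [-7.9, -0.3, 14.7]
finger_gap: 0.189
grasp_force: 60.6
```

The torque has levelled the crank, so its handle rides higher than I commanded. I'll ease the tool up 3.5 mm and widen the circle slightly.

Emit:
apply_moves(rows="1 1.1 -15.8 -1.5 0 0 0;1 7.2 -30.5 -2.3 0 0 0;1 16.9 -43.1 -1.8 0 0 0;1 29.5 -52.8 -1.2 0 0 0;1 44.2 -58.9 -0.6 0 0 0;1 60 -61 0 0 0 0;1 75.8 -58.9 0.6 0 0 0;1 90.5 -52.8 1.2 0 0 0;1 103.1 -43.1 1.8 0 0 0;1 112.8 -30.5 2.3 0 0 0;1 118.9 -15.8 2.9 0 0 0;1 121 0 3.5 0 0 0")

```text
time: 15.0
tcp_pos: [0.645, -0.1437, 0.2559]
eef_rot: [0.942, -0.335, -0.001, -0.002]
wrist_force: [-1.8, 8.2, 0.7]
finger_gap: 0.189
grasp_force: 59.3
```

Emit:
apply_moves(rows="1 -3.5 15.6 0.8 0 0 0;1 -10 30.1 1.5 0 0 0;1 -19.6 42.6 2.2 0 0 0;1 -32.1 52.1 2.8 0 0 0;1 -46.6 58.1 3.4 0 0 0;1 -62.2 60.2 4 0 0 0;1 -77.8 58.1 4.6 0 0 0;1 -92.3 52.1 5.2 0 0 0;1 -104.8 42.6 5.8 0 0 0;1 -114.4 30.1 6.3 0 0 0;1 -120.4 15.6 6.9 0 0 0;1 -122.4 0 7.5 0 0 0")

```text
time: 16.2
tcp_pos: [0.5498, -0.0689, 0.2501]
eef_rot: [0.942, -0.336, 0.001, 0.002]
wrist_force: [-2.7, -4.3, 5.6]
finger_gap: 0.194
grasp_force: 59.8
```

Emit:
apply_moves(rows="1 2.1 -15.6 0 0 0 0;1 8.1 -30.1 0.5 0 0 0;1 17.6 -42.6 1 0 0 0;1 30.1 -52.1 1.6 0 0 0;1 44.6 -58.1 2.2 0 0 0;1 60.2 -60.2 2.8 0 0 0;1 75.8 -58.1 3.4 0 0 0;1 90.3 -52.1 4 0 0 0;1 102.8 -42.6 4.6 0 0 0;1 112.3 -30.1 5.2 0 0 0;1 118.3 -15.6 5.8 0 0 0;1 118.3 -15.6 5.8 0 0 0")

```text
time: 17.4
tcp_pos: [0.6521, -0.1316, 0.2428]
eef_rot: [0.942, -0.336, 0.001, 0.0]
wrist_force: [1.0, -0.3, 1.2]
finger_gap: 0.19
grasp_force: 59.3
```

Emit:
apply_moves(rows="1 1.1 5.1 0.2 0 0 0;1 1.8 10.3 0.4 0 0 0;1 2 15.6 0.6 0 0 0")

```text
time: 17.7
tcp_pos: [0.6453, -0.1425, 0.2425]
eef_rot: [0.942, -0.335, 0.002, -0.001]
wrist_force: [6.1, 1.6, 0.5]
finger_gap: 0.191
grasp_force: 59.2
```

Emit:
apply_moves(rows="1 -0.4 10.5 0.4 0 0 0;1 -3.1 20.6 0.8 0 0 0;1 -7.6 30.1 1.2 0 0 0")

```text
time: 18.0
tcp_pos: [0.6204, -0.1614, 0.2413]
eef_rot: [0.942, -0.335, 0.002, -0.001]
wrist_force: [4.3, 1.9, 0.1]
finger_gap: 0.19
grasp_force: 59.2
```

Emit:
apply_moves(rows="1 -6 8.6 0.5 0 0 0;1 -13.4 16 1 0 0 0;1 -22 22 1.5 0 0 0")

```text
time: 18.3
tcp_pos: [0.5896, -0.1653, 0.2403]
eef_rot: [0.942, -0.335, 0.003, -0.0]
wrist_force: [5.7, 1.0, 1.0]
finger_gap: 0.193
grasp_force: 59.4
```

Emit:
apply_moves(rows="1 -9.5 4.5 0.5 0 0 0;1 -19.6 7.2 1 0 0 0;1 -30.1 8.1 1.5 0 0 0")

```text
time: 18.6
tcp_pos: [0.5612, -0.1534, 0.2394]
eef_rot: [0.942, -0.335, 0.003, 0.001]
wrist_force: [4.2, -3.1, 1.4]
finger_gap: 0.193
grasp_force: 59.5
```

Emit:
apply_moves(rows="1 -10.5 -0.9 0.5 0 0 0;1 -20.6 -3.6 1 0 0 0;1 -30.1 -8.1 1.5 0 0 0")

```text
time: 18.9
tcp_pos: [0.5422, -0.1289, 0.2383]
eef_rot: [0.942, -0.335, 0.003, 0.002]
wrist_force: [0.7, -5.1, 4.6]
finger_gap: 0.189
grasp_force: 59.8
```

Emit:
apply_moves(rows="1 -8.6 -6 0.3 0 0 0;1 -16 -13.4 0.6 0 0 0;1 -22 -22 1 0 0 0")

```text
time: 19.2
tcp_pos: [0.5379, -0.0981, 0.2372]
eef_rot: [0.942, -0.335, 0.002, 0.003]
wrist_force: [-3.6, -6.5, 6.2]
finger_gap: 0.191
grasp_force: 60.0
```

Emit:
apply_moves(rows="1 -2.5 -4.7 0.2 0 0 0;1 -4.5 -9.5 0.4 0 0 0")

```text
time: 19.4
tcp_pos: [0.5401, -0.0878, 0.2368]
eef_rot: [0.942, -0.335, 0.001, 0.003]
wrist_force: [-6.4, -5.7, 6.9]
finger_gap: 0.192
grasp_force: 60.1
```

Emit:
apply_moves(rows="1 -1.9 -5 0.2 0 0 0;1 -3.2 -10.1 0.4 0 0 0")

```text
time: 19.6
tcp_pos: [0.544, -0.0781, 0.2364]
eef_rot: [0.942, -0.335, 0.001, 0.003]
wrist_force: [-5.0, -6.0, 8.2]
finger_gap: 0.191
grasp_force: 60.1
```

Emit:
apply_moves(rows="1 -0.7 -5.2 0.1 0 0 0;1 -0.9 -10.5 0.2 0 0 0")

```text
time: 19.8
tcp_pos: [0.5495, -0.0693, 0.2361]
eef_rot: [0.942, -0.335, 0.0, 0.003]
wrist_force: [-6.6, -4.7, 8.8]
finger_gap: 0.193
grasp_force: 60.1
```

Emit:
apply_moves(rows="1 0.2 -5.2 0 0 0 0;1 0.9 -10.5 0 0 0 0")

```text
time: 20.0
tcp_pos: [0.5564, -0.0616, 0.2358]
eef_rot: [0.942, -0.335, -0.0, 0.003]
wrist_force: [-6.9, -4.9, 7.8]
finger_gap: 0.186
grasp_force: 60.1
```

Emit:
apply_moves(rows="1 1.1 -5.1 0.2 0 0 0;1 2.7 -10.1 0.4 0 0 0")

```text
time: 20.2
tcp_pos: [0.5645, -0.0552, 0.2354]
eef_rot: [0.942, -0.335, -0.001, 0.003]
wrist_force: [-9.5, -4.4, 9.6]
finger_gap: 0.192
grasp_force: 60.2
```

Running force is about 9 N: a linear fit through the last readings gives 9.4, inside the band. I'll stop here, unload the tool and let go.

Emit:
apply_moves(rows="1 -0.7 2 -2 0 0 0;0 -0.7 2 -2.5 0 0 0;0 -0.7 2 -2.5 0 0 0;0 -0.7 2 -2.5 0 0 0;0 -0.7 2 -2.5 0 0 0;0 -0.7 2 -10 0 0 0;0 -0.7 2 -30 0 0 0;0 -0.7 2 -60 0 0 0;0 -0.7 2 -100 0 0 0;0 -60 2 -140 0 0 0;0 -100 2 -140 0 0 0;0 -100 2 -140 0 0 0")

```text
time: 21.4
tcp_pos: [0.4861, 0.0107, 0.3779]
eef_rot: [0.942, -0.334, 0.002, -0.001]
wrist_force: [0.4, 0.4, 0.7]
finger_gap: 0.503
grasp_force: 0.0
```

Run:
```python
from h import *
np.set_printoptions(precision=4,suppress=True)
for _ in range(6): a=arm.snapshot("side")
b=arm.snapshot("scene");s=arm.read_state();print(s["tcp_pos"],s["wrist_force"],s["finger_gap"])
L={}
for n in("side","scene"):
    for q in("crank_hub","handle_mid"):
        for d in arm.place_of(n,q)[:3]: print(n,q,round(d["score"],2),d["location"])
cv2.imwrite("pics/z.png",np.hstack([cv2.resize(i[y:y+90,x:x+80],(400,450),interpolation=cv2.INTER_CUBIC) for i,x,y in((a,280,90),(b,200,98))]))
```

```text
[0.4881 0.008  0.3728] [ 0.5168  0.1207 -0.3521] 0.5006718371442465
side crank_hub 0.67 [176.3, 229.2]
side crank_hub 0.62 [319.5, 128.0]
side crank_hub 0.59 [302.1, 112.6]
side handle_mid 0.84 [199.8, 227.4]
side handle_mid 0.75 [303.5, 116.2]
scene crank_hub 0.94 [207.5, 265.7]
scene crank_hub 0.82 [240.3, 137.4]
scene handle_mid 0.78 [220.2, 135.0]
scene handle_mid 0.73 [222.1, 251.5]
```

View pics/z.png

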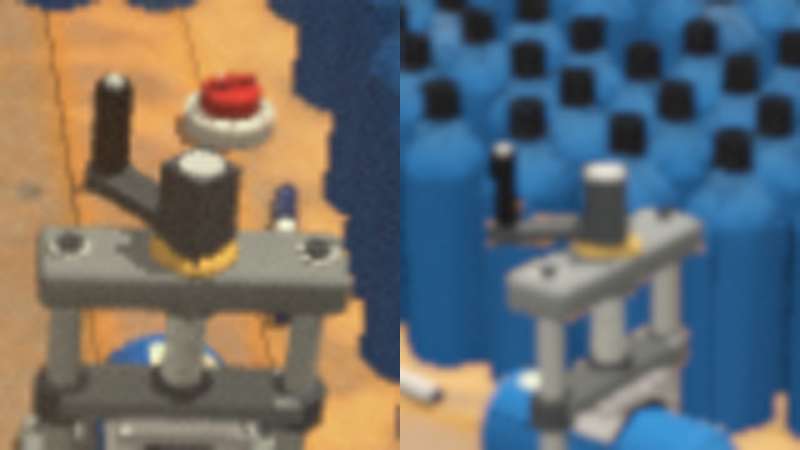

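The crank sits upright on the shaft: hub at side panel (200,205), handle at (113,125). The pad is down on the bottle and the gripper is clear. Handing in.

```bash
python3 -c "
from bench import arm
print(arm.hand_in())"
```

```text
the job is handed in; nothing more can be done
None
```

I seated the crank on the screw and wound it about 2.5 turns, to roughly 9 N at the handle (last single reading 10.4 N, fitted trend 9.4 N). I then let go with the bottle clamped and handed the job in at about 22 s; no verdict was returned.

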